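# Lock the sprung cap onto the counter canister

## Task

Close the steel canister in the cooling well with its sprung cap: pick the cap up by pinching its two tabs together, lower it into the canister's mouth, and keep it pressed gently down on the rubber seal while you let the tabs spring out under the rim, so that the cap is locked down level. Then let go and leave the other things on the counter where they are.

Things in the scene. Friction and masses are not known exactly. Their poses are not given: they have to be found in the camera images.
- well: Square white plastic cooling well, 120 x 120 mm, 50 mm high, fixed to the counter; origin at the centre of its underside, z up. A round open steel canister (88 mm outside diameter) stands upright on its centre line, rim 72 to 102 mm above the counter. The rim's exact height is NOT measured and differs each time: feel for it. The canister does not yield.
- well_axis (a point): Centre of the well's top face, 50 mm up, on the canister's axis. The canister's mouth: 66 mm bore through a lip 5 mm thick, 78 mm wide below the lip, 40 mm deep. On the rim a sprung black rubber seal ring, 84 mm across, its top 7 mm above the rim: yields from 2 N by 2.2 N per mm, flush with the rim (hard stop) at 17 N. Over 25 N of push on it is too much.
- cap_mid (a point): Sprung cap, 0.1 to 0.18 kg, standing upright on the counter: point on its axis half-way up, 22 mm above its underside. z up, y along the line between its two tabs. Steel flange 82 mm across, top 20 mm above the underside, 4 mm thick; below it a 62 mm plug 16 mm deep, its lowest 10 mm tapering to 52 mm.
- cap_flange (a point): Centre of the top of the cap's flange. Tongues on the tabs, 16 mm wide, 3.5 to 7.5 mm above the underside, reach 35.5 mm from the axis when free, 27 mm when pinched (only then do they pass the lip). They clear the lip's lower edge when the flange is within 3.5 mm of the rim (about 10 N of push) and catch only if it is kept pushed down while the tabs open; a gripper's pads may rise as it opens.
- tab_l (a joint): Tab on the cap's +y side: inward travel in m, 0 = sprung right out, 0.0085 = fully in; 3 N to start, 10 N fully in. The tabs are upright black blades, 24 mm wide along x, from the flange top to 44 mm above the cap's underside; outer faces 29.5 mm from the axis when free (59 mm apart), 21 mm when fully in (42 mm apart).
- tab_r (a joint): The same for the tab on the -y side
There are look-alikes about, which are no part of the job. Leave any blue look-alike of the part that bears cap_mid alone. What is shaped like the well but orange is not meant.

How it is judged:
By the outcome, as a careful person would: the job done as asked, in the order asked, and still so for the second after the job is handed in, with the robot touching nothing.
It also fails if it takes over 64 s, if anything falls off the work surface, if the arm or the gripper's body presses on something with over 40 N, if the wrist force passes 120 N, or if a joint passes its speed limit or range.

## Robot

A 7-joint arm with a two-finger parallel gripper is mounted at the origin on the work surface. World frame = base frame: x ahead of the robot, y to its left, z up, the work surface at z = 0. Lengths are in m, angles in rad, forces in N, time in s.
With the tool pointing down it reaches from about 0.425 to 1.025 m from the base axis. Payload 9.4 kg.
Tool frame: the origin (TCP) lies midway between the tips of the shut fingers; the grasp point (between the pads) lies r.hold_point_z behind it (r.hold_point_z is the distance from the TCP to the grasp point, in m); z points along the fingers, y is the direction in which the jaws open and shut (so a half turn about z gives the same grasp; the last joint's range is limited). The gripper opens to 85 mm and grips with 20 to 120 N. Pads are 22 mm wide; open, the fingers measure 114 mm over their backs; the gripper's body (76 mm by 85 mm) begins 54 mm behind the grasp point. The pads swing forward as they close: fully open they stand 13 mm farther back than shut.
Start: joints at [-1.349, 0.599, -0.003, 1.599, 0.002, 0.943, -0.08], TCP at [0.213, 0.693, 0.231] pointing down, gripper open.
Joint ranges: [-2.57, 2.57], [-0.35, 1.97], [-1.29, 1.29], [0.11, 2.56], [-1.05, 4.19], [0.11, 1.86], [-2.63, 2.63]. Speed limits (rad/s): [2.22, 2.22, 3.01, 3.01, 3.14, 3.14, 3.14].

## Interface

Orientations are given as a unit quaternion [x, y, z, w].
In Python, from station import r, grab_frame, camera_params gives the robot as it stands.
- The arm moves only by the shell command python3 -m pendant 'ROWS' [OPENING] [FORCE]. ROWS is JSON, a list of rows, each a list of 6 numbers: the shift along the world's x, y, z scaled (see below), then the turn, a rotation vector about the world's x, y, z scaled (see below). A call has exactly 5 rows; each row shifts and turns the commanded pose from where the row before left it; what a row does not reach is not made up. The controller multiplies each number of a shift by 8 cm and each number of a turn by 45 degrees. A row lasts 1/8 s, in which the tool goes at most 62.5 mm and 10.7 degrees, less where a joint would pass 70% of its speed; a pose out of reach is approached as far as the arm can. A call with a number of a shift or a turn outside -1 to 1 is refused whole. A call with a gripper value outside its range is refused whole. OPENING is the finger opening in mm, from 0 to 85.4, set as the call begins (- or left out, the last holds). The fingers move at their own pace and stop on an object; FORCE is the grip in N (left out, the last holds). Time passes only in rows, so rows that do not move let the fingers close, or fill a call up. It gives the time, the measured TCP pose, the force and the opening at its end, in the units of the state.
- r.read_state(): the state, without advancing time (a new reading comes with each control period).
- grab_frame(name): name is "side" or "top"; returns the picture (400x640x3 uint8, blue, green, red); there is no depth.
- camera_params(name): a dict with "mtx" (3x3 intrinsics, pixels), "dist" ([k1, k2, p1, p2, k3] as OpenCV has them; the pictures are not rectified), "R" (3x3) and "t" (3): a world point X has camera coordinates R X + t. Camera axes: x right, y down, z forward; pixel columns grow to the right and rows downward; lengths in m; the calibration is good to about 2 mm. A picture is of the moment at which its call begins. camera_params takes no time and is no camera call.
- r.close_job(): hands the job in, once; it reports no verdict.
The state is a dict: "t": time; "joint_positions": joint angles; "qd": joint speeds; "tau": joint torques, N m; "tcp_pos": TCP position; "eef_rot": TCP orientation; "contact_force": force on the tool from outside, world axes, zero at the start; "wrist_torque": the same for the moment, N m; "grip_width": finger opening in m.
Only numpy, scipy, OpenCV 4.12 (cv2) and the standard library are available. Lean on these libraries where they do the work, as an engineer would, in place of code of your own. Each camera call takes 0.05 s, during which the arm holds its last target. There are 200 camera calls.

## Working session

There is one attempt and no reset: what is moved stays moved. The work goes in short steps, Python scripts to look and compute and a shell command to move; the robot and the scene stay as the last step left them, time stands still between calls to the robot, and variables do not carry over. Pictures are saved under pics/ and viewed, about 8 in all and at most 12, crops included, and the job is handed in when it is done.

```bash
ls; mkdir -p pics
python3 - <<'E'
from station import r, grab_frame, camera_params
import cv2
for n in("top","side"):
    cv2.imwrite(f"pics/{n}0.png",grab_frame(n)); p=camera_params(n); print(n,p)
print(r.hold_point_z,r.read_state())
E
```

```text
pics
top {'mtx': array([[446.86257806,   0.        , 317.53177209],
       [  0.        , 446.86257806, 191.18811265],
       [  0.        ,   0.        ,   1.        ]]), 'dist': array([-0.04143884,  0.        ,  0.        ,  0.        ,  0.        ]), 'R': array([[ 0.02301503, -0.99956929, -0.01820812],
       [-0.99341536, -0.02082112, -0.11266056],
       [ 0.11223292,  0.02068111, -0.99346669]]), 't': array([-0.01234946,  0.51717843,  0.84272962])}
side {'mtx': array([[429.74018181,   0.        , 321.26849082],
       [  0.        , 429.74018181, 199.69941928],
       [  0.        ,   0.        ,   1.        ]]), 'dist': array([-0.09361028,  0.        ,  0.        ,  0.        ,  0.        ]), 'R': array([[ 0.95616313, -0.29248777, -0.01424657],
       [-0.17540743, -0.53310505, -0.82766614],
       [ 0.23448731,  0.7938828 , -0.56103993]]), 't': array([-0.48963999,  0.1572993 ,  0.87894666])}
0.0187 {'t': 0.1, 'joint_positions': array([-1.34867281,  0.60003098, -0.00255209,  1.60004548,  0.00176211,
        0.94287189, -0.0798045 ]), 'qd': array([-0.0009075 , -0.00296421,  0.00024575, -0.00087612,  0.0002685 ,
       -0.00010069,  0.00061255]), 'tau': array([ 6.13506680e-03, -7.77986169e+01,  1.57034632e+00, -2.58623511e+01,
        1.26620050e-02,  5.47296018e-03,  4.52359643e-06]), 'tcp_pos': array([0.21331294, 0.69248018, 0.23051495]), 'eef_rot': array([ 1.48837198e-01,  9.88861482e-01, -6.74501973e-04, -5.52821041e-05]), 'contact_force': array([ 0.09819103, -0.40558902, -1.06936632]), 'wrist_torque': array([-0.01586253,  0.03312788,  0.02631249]), 'grip_width': 0.0856603169515383}
```

View pics/top0.png

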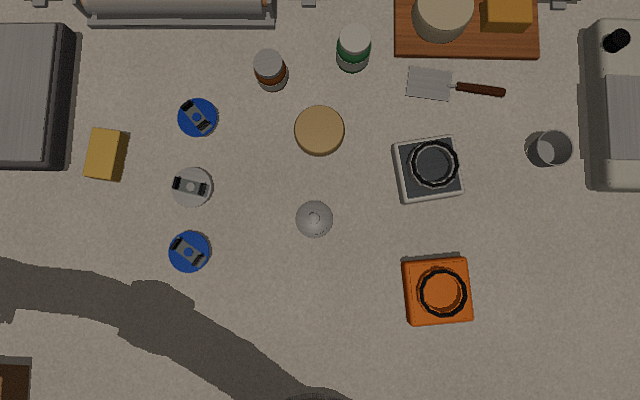

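View pics/side0.png

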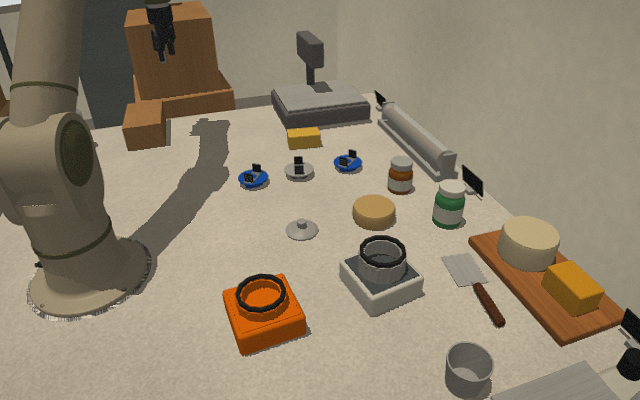

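The candidates for the cap are steel (191,187), blue (198,117) and blue (189,251). Only the steel one is not a blue look-alike. The wells are white (428,168) and orange (437,291), and the white one is meant. I'll confirm both in an enlarged crop.

Run:
```python
import cv2,numpy as np
a=cv2.imread("pics/top0.png")
c=cv2.resize(a[152:222,156:226],(400,400),interpolation=cv2.INTER_CUBIC)
w=cv2.resize(a[125:215,383:473],(400,400),interpolation=cv2.INTER_CUBIC)
s=cv2.imread("pics/side0.png")
c2=cv2.resize(s[145:190,270:330],(400,300)[0:2],interpolation=cv2.INTER_CUBIC)
w2=cv2.resize(s[220:320,330:430],(300,300),interpolation=cv2.INTER_CUBIC)
o=np.zeros((600,800,3),np.uint8)
o[:400,:400]=c;o[:400,400:]=w
cv2.imwrite("pics/crop1.png",o[:400])
o=np.zeros((300,700,3),np.uint8);o[:,:400]=c2;o[:,400:]=w2
cv2.imwrite("pics/crop2.png",o)
```

```text
(no output)
```

View pics/crop1.png

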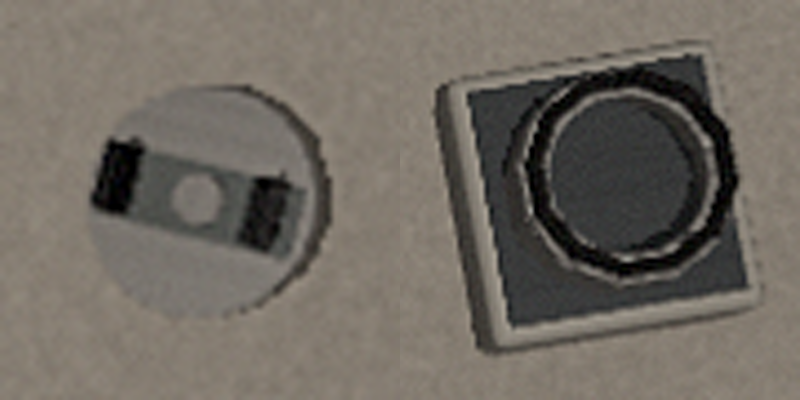

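View pics/crop2.png

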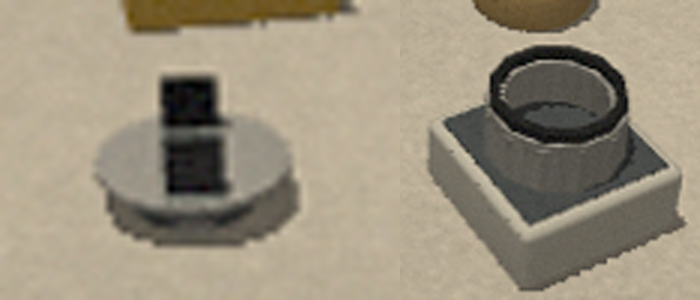

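```bash
cat > fit.py <<'E'
import numpy as np,cv2
from scipy.optimize import least_squares
from station import camera_params
P={n:camera_params(n) for n in("top","side")}
def proj(n,X):
    p=P[n]; return cv2.projectPoints(np.atleast_2d(np.asarray(X,float)),cv2.Rodrigues(p["R"])[0],p["t"],p["mtx"],p["dist"])[0].reshape(-1,2)
th=np.linspace(0,2*np.pi,360)
def ext(n,c,rad):
    q=proj(n,np.c_[c[0]+rad*np.cos(th),c[1]+rad*np.sin(th),0*th+c[2]])
    return np.r_[q[:,0].min(),q[:,0].max(),q[:,1].min(),q[:,1].max()]
def fit(obs,rad,z=None,x0=(.6,.1)):
    f=lambda v:np.concatenate([np.array(ext(n,[v[0],v[1],v[2] if z is None else z],rad))-o for n,o in obs.items()])
    s=least_squares(f,list(x0)+([.09] if z is None else []),diff_step=1e-4); return s.x,s.fun
def ray(n,uv,z):
    p=P[n]; u=cv2.undistortPoints(np.array([[uv]],float),p["mtx"],p["dist"])[0,0]
    d=p["R"].T@np.r_[u,1]; o=-p["R"].T@p["t"]; return o+d*(z-o[2])/d[2]
E
cat > a.py <<'E'
from fit import *
T=lambda l,s,o:(np.array(l)+.5)/s-.5+np.array(o)
ct=T([88,316,86,320],400/70,[156,156,152,152])
cs=T([95,297,113,212],400/60,[270,270,145,145])
wt=T([123,338,68,282],400/90,[383,383,125,125])
ws=T([88,230,45,140],3,[330,330,220,220])
np.set_printoptions(precision=4,suppress=True)
print("cap",fit({"top":ct,"side":cs},.041,.02));print("cap top only",fit({"top":ct},.041,.02)[0],"side",fit({"side":cs},.041,.02)[0])
print("ring",fit({"top":wt,"side":ws},.042))
# tabs direction
a=lambda u,v:ray("top",T([u,v],400/70,[156,152]),.0215)
for p,q in(((140,150),(305,190)),((95,210),(290,260))):
    d=a(*q)-a(*p);print("strip ang",np.degrees(np.arctan2(d[1],d[0])))
w=lambda u,v:ray("top",T([u-400,v],400/90,[383,125]),.05)
C=[w(452,84),w(710,42),w(760,292),w(497,352)];print("well",np.mean(C,0),[np.linalg.norm(C[i]-C[i-1]) for i in range(4)])
E
python3 a.py
```

```text
cap (array([0.5226, 0.2515]), array([-0.3566,  0.4537, -0.5156, -0.5939, -0.3959, -1.096 ,  0.2936,
        0.3025]))
cap top only [0.5215 0.2515] side [0.5249 0.2523]
ring (array([ 0.565 , -0.2134,  0.0963]), array([ 1.3252, -0.6641,  0.6277, -1.7374,  0.0857, -1.3762,  0.8416,
       -0.8116]))
strip ang -102.33419505837121
strip ang -102.96531407443496
well [ 0.5646 -0.213   0.05  ] [np.float64(0.11765454578272647), np.float64(0.11396621057800328), np.float64(0.11071896562560007), np.float64(0.11601511691763472)]
```

```bash
python3 -m pendant '[[0.386,-0.551,0,0,0,0.02],[0.386,-0.551,0,0,0,0.02],[0.386,-0.551,0,0,0,0.02],[0.386,-0.551,0,0,0,0.02],[0.386,-0.551,0,0,0,0.02]]' 66 40; python3 -m pendant '[[0.386,-0.551,0,0,0,0],[0.386,-0.551,0,0,0,0],[0.386,-0.551,-0.2,0,0,0],[0.386,-0.551,-0.4,0,0,0],[0.386,-0.551,-0.4,0,0,0]]'; python3 -m pendant '[[0,0,0,0,0,0],[0,0,0,0,0,0],[0,0,0,0,0,0],[0,0,0,0,0,0],[0,0,0,0,0,0]]'
```

```text
t: 0.72
tcp_pos: [0.3686, 0.4708, 0.231]
eef_rot: [0.11, 0.994, -0.0, -0.0]
contact_force: [1.1, -0.4, 0.4]
grip_width: 0.0665
t: 1.35
tcp_pos: [0.523, 0.2509, 0.1507]
eef_rot: [0.11, 0.994, 0.0, 0.0]
contact_force: [1.2, 0.6, 0.1]
grip_width: 0.0657
t: 1.98
tcp_pos: [0.5218, 0.2531, 0.1518]
eef_rot: [0.109, 0.994, 0.0, 0.0]
contact_force: [-0.4, -0.7, 0.7]
grip_width: 0.0659
```

```bash
python3 -m pendant '[[0,-0.02,-0.3,0,0,0],[0,0,-0.3,0,0,0],[0,0,-0.25,0,0,0],[0,0,-0.2,0,0,0],[0,0,0,0,0,0]]'
python3 - <<'E'
from station import grab_frame
import cv2,numpy as np
a=grab_frame("top");s=grab_frame("side")
cv2.imwrite("pics/top1.png",a);cv2.imwrite("pics/side1.png",s)
o=np.hstack([cv2.resize(a[130:240,130:240],(400,400),interpolation=cv2.INTER_CUBIC),cv2.resize(s[100:200,250:350],(400,400),interpolation=cv2.INTER_CUBIC)])
cv2.imwrite("pics/pre.png",o)
E
```

```text
t: 2.6
tcp_pos: [0.5215, 0.2506, 0.0665]
eef_rot: [0.11, 0.994, -0.001, -0.001]
contact_force: [0.5, -0.4, 0.4]
grip_width: 0.0656
```

View pics/pre.png

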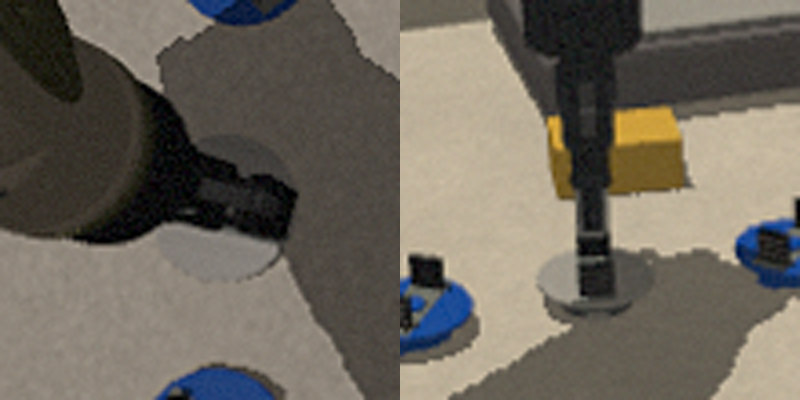

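The gripper straddles the steel cap between the two blue ones and lines up with it (tabs at crop right (595,275)). Next I'll feel for the flange top.

```bash
python3 -m pendant '[[0,0,-0.2,0,0,0],[0,0,-0.2,0,0,0],[0,0,-0.1,0,0,0],[0,0,0,0,0,0],[0,0,0,0,0,0]]'; python3 -m pendant '[[0,0,-0.03,0,0,0],[0,0,0,0,0,0],[0,0,0,0,0,0],[0,0,0,0,0,0],[0,0,0,0,0,0]]'
```

```text
t: 3.32
tcp_pos: [0.5221, 0.2506, 0.0274]
eef_rot: [0.11, 0.994, -0.0, -0.0]
contact_force: [0.1, -0.0, -0.1]
grip_width: 0.066
t: 3.95
tcp_pos: [0.5221, 0.2506, 0.0251]
eef_rot: [0.11, 0.994, 0.0, 0.0]
contact_force: [0.4, 0.2, 0.1]
grip_width: 0.0661
```

```bash
for i in 1 2 3; do python3 -m pendant '[[0,0,-0.02,0,0,0],[0,0,0,0,0,0],[0,0,-0.02,0,0,0],[0,0,0,0,0,0],[0,0,0,0,0,0]]' | grep -E 'tcp|force'; done
```

```text
tcp_pos: [0.5221, 0.2506, 0.0217]
contact_force: [0.2, -0.6, -0.0]
tcp_pos: [0.5221, 0.2506, 0.0186]
contact_force: [0.1, -0.1, -0.2]
tcp_pos: [0.5221, 0.2506, 0.0154]
contact_force: [-0.4, -0.6, 0.8]
```

```bash
for i in 1 2; do python3 -m pendant '[[0,0,-0.0125,0,0,0],[0,0,0,0,0,0],[0,0,0,0,0,0],[0,0,0,0,0,0],[0,0,0,0,0,0]]' | grep -E 'tcp|force'; done
```

```text
tcp_pos: [0.5221, 0.2506, 0.0144]
contact_force: [0.4, 0.3, 0.3]
tcp_pos: [0.5222, 0.2507, 0.0136]
contact_force: [-0.9, -1.1, 5.7]
```

```bash
python3 -m pendant '[[0,0,0.068,0,0,0],[0,0,0,0,0,0],[0,0,0,0,0,0],[0,0,0,0,0,0],[0,0,0,0,0,0]]' | grep -E 'tcp|force';  python3 -m pendant '[[0,0,0,0,0,0],[0,0,0,0,0,0],[0,0,0,0,0,0],[0,0,0,0,0,0],[0,0,0,0,0,0]]' 34 40
```

```text
tcp_pos: [0.5221, 0.2506, 0.0187]
contact_force: [0.2, -0.0, -0.2]
t: 8.32
tcp_pos: [0.5225, 0.2508, 0.0201]
eef_rot: [0.11, 0.994, 0.0, 0.001]
contact_force: [-2.7, -1.7, 15.8]
grip_width: 0.0393
```

```bash
python3 -m pendant '[[0,0,0.1,0,0,0],[0,0,0.3,0,0,0],[0,0,0.4,0,0,0],[0,0,0.5,0,0,0],[0,0,0.4,0,0,0]]'; python3 -m pendant '[[0,0,0.1,0,0,0],[0,0,0,0,0,0],[0,0,0,0,0,0],[0,0,0,0,0,0],[0,0,0,0,0,0]]'
python3 - <<'E'
from station import grab_frame
import cv2,numpy as np
a=grab_frame("top");s=grab_frame("side")
o=np.hstack([cv2.resize(a[130:240,130:240],(400,400),interpolation=cv2.INTER_CUBIC),cv2.resize(s[60:180,240:360],(400,400),interpolation=cv2.INTER_CUBIC)])
cv2.imwrite("pics/lift.png",o)
E
```

```text
t: 8.95
tcp_pos: [0.522, 0.2505, 0.1563]
eef_rot: [0.11, 0.994, 0.0, 0.0]
contact_force: [0.5, 0.2, -1.4]
grip_width: 0.0392
t: 9.57
tcp_pos: [0.5218, 0.2505, 0.162]
eef_rot: [0.11, 0.994, -0.0, -0.001]
contact_force: [-0.9, 0.4, -0.3]
grip_width: 0.0392
```

View pics/lift.png

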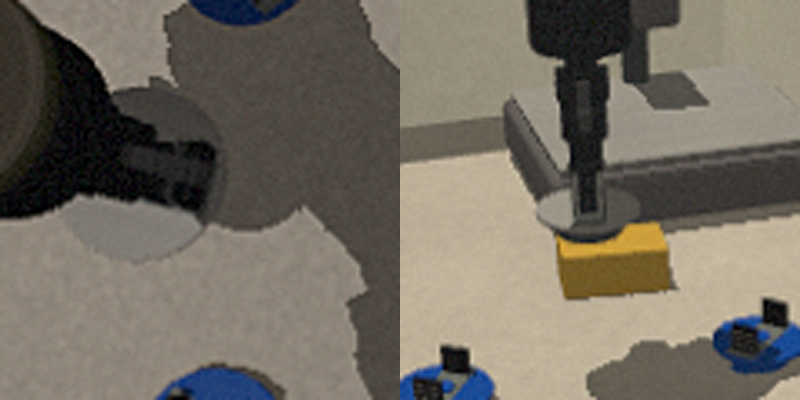

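```bash
python3 -m pendant '[[0.054,-0.3,0,0,0,0],[0.054,-0.6,0,0,0,0],[0.054,-0.6,0,0,0,0],[0.054,-0.6,0,0,0,0],[0.054,-0.6,0,0,0,0]]' |grep tcp; python3 -m pendant '[[0.054,-0.6,0,0,0,0],[0.054,-0.6,0,0,0,0],[0.054,-0.6,0,0,0,0],[0.054,-0.6,0,0,0,0],[0.054,-0.5,0,0,0,0]]' | grep tcp;  python3 -m pendant '[[0,-0.2,0,0,0,0],[0,0,0,0,0,0],[0,0,0,0,0,0],[0,0,0,0,0,0],[0,0,0,0,0,0]]'
```

```text
tcp_pos: [0.5438, 0.0332, 0.1628]
tcp_pos: [0.5652, -0.1996, 0.1628]
t: 11.55
tcp_pos: [0.5655, -0.2123, 0.1629]
eef_rot: [0.109, 0.994, 0.0, 0.0]
contact_force: [0.5, -0.8, -1.0]
grip_width: 0.039
```

Run:
```python
from station import grab_frame
import cv2,numpy as np
a=grab_frame("top");s=grab_frame("side")
o=np.hstack([cv2.resize(a[110:230,380:500],(400,400),interpolation=cv2.INTER_CUBIC),cv2.resize(s[195:315,325:445],(400,400),interpolation=cv2.INTER_CUBIC)])
cv2.imwrite("pics/over.png",o)
```

```text
(no output)
```

View pics/over.png

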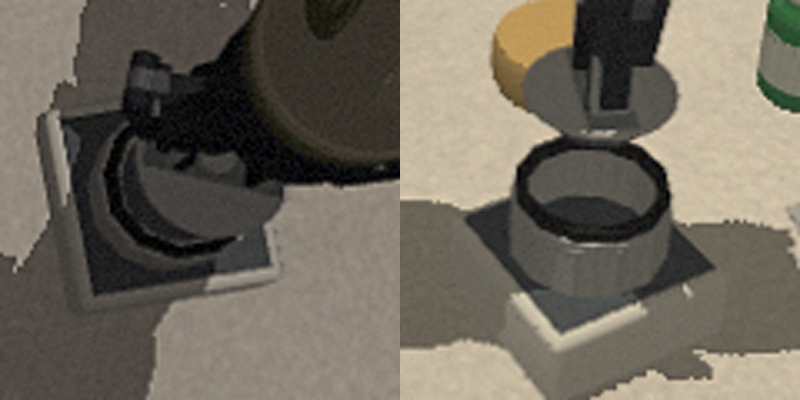

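Run:
```python
from fit import *
np.set_printoptions(precision=4,suppress=True)
T=lambda l,s,o:(np.array(l)+.5)/s-.5+np.array(o)
fl=T([124,279,45,139],400/120,[325,325,195,195])
rs=T([111,271,137,244],400/120,[325,325,195,195])
wt=T([123,338,68,282],400/90,[383,383,125,125])
print("flange",fit({"side":fl},.041,.1629,(.56,-.2)))
for z in(.092,.096,.1,.104): print(z,"ring side",fit({"side":rs},.0425,z,(.56,-.2))[0],"top",fit({"top":wt},.0425,z,(.56,-.2))[0])
for rad in(.042,.043,.0435): print(rad,fit({"top":wt,"side":rs},rad))
```

```text
flange (array([ 0.5651, -0.2155]), array([-0.3392,  0.3375, -0.1115,  0.0471]))
0.092 ring side [ 0.5655 -0.2126] top [ 0.5647 -0.2138]
0.096 ring side [ 0.5634 -0.2166] top [ 0.564  -0.2129]
0.1 ring side [ 0.5614 -0.2207] top [ 0.5633 -0.2119]
0.104 ring side [ 0.5593 -0.2248] top [ 0.5625 -0.2109]
0.042 (array([ 0.5645, -0.2138,  0.0939]), array([ 1.2897, -0.8328,  1.1722, -1.3184,  0.9351, -1.2515,  0.9045,
       -1.1193]))
0.043 (array([ 0.5646, -0.2137,  0.0937]), array([ 0.6595, -0.3735,  0.6139, -0.8018,  0.41  , -0.697 ,  0.6135,
       -0.697 ]))
0.0435 (array([ 0.5646, -0.2136,  0.0936]), array([ 0.3431, -0.1456,  0.3345, -0.5442,  0.148 , -0.4196,  0.4693,
       -0.4847]))
```

```bash
python3 -m pendant '[[-0.006,-0.012,-0.12,0,0,0],[0,0,-0.12,0,0,0],[0,0,-0.12,0,0,0],[0,0,-0.12,0,0,0],[0,0,0,0,0,0]]' | grep -E 'tcp|force';  python3 -m pendant '[[0,0,-0.04,0,0,0],[0,0,-0.04,0,0,0],[0,0,-0.04,0,0,0],[0,0,0,0,0,0],[0,0,0,0,0,0]]'
```

```text
tcp_pos: [0.5643, -0.2141, 0.1234]
contact_force: [0.5, -0.1, -1.1]
t: 12.9
tcp_pos: [0.5649, -0.2143, 0.1149]
eef_rot: [0.11, 0.994, -0.0, 0.0]
contact_force: [-0.6, -0.2, -1.9]
grip_width: 0.039
```

```bash
python3 -m pendant '[[0,0,-0.03,0,0,0],[0,0,-0.03,0,0,0],[0,0,0,0,0,0],[0,0,0,0,0,0],[0,0,0,0,0,0]]' | grep -E 'tcp|force'
```

```text
tcp_pos: [0.5649, -0.2143, 0.1101]
contact_force: [-0.3, 0.5, -0.8]
```

```bash
python3 -m pendant '[[0,0.01,-0.025,0,0,0],[0,0,-0.025,0,0,0],[0,0,0,0,0,0],[0,0,0,0,0,0],[0,0,0,0,0,0]]' | grep -E 'tcp|force'; python3 -m pendant '[[0,0,-0.025,0,0,0],[0,0,-0.025,0,0,0],[0,0,0,0,0,0],[0,0,0,0,0,0],[0,0,0,0,0,0]]' | grep -E 'tcp|force'
```

```text
tcp_pos: [0.5649, -0.2136, 0.1061]
contact_force: [-0.5, -0.8, -1.6]
tcp_pos: [0.5649, -0.2135, 0.1021]
contact_force: [0.2, 0.2, -1.0]
```

```bash
for i in 1 2 3; do python3 -m pendant '[[0,0,-0.018,0,0,0],[0,0,0,0,0,0],[0,0,0,0,0,0],[0,0,0,0,0,0],[0,0,0,0,0,0]]' | grep -E 'tcp|force'; done
```

```text
tcp_pos: [0.565, -0.2136, 0.1007]
contact_force: [-0.1, 0.4, 1.0]
tcp_pos: [0.5649, -0.2135, 0.0992]
contact_force: [0.7, -0.3, 4.7]
tcp_pos: [0.565, -0.2135, 0.0979]
contact_force: [-0.4, -0.6, 6.1]
```

```bash
for i in 1 2; do python3 -m pendant '[[0,0,-0.018,0,0,0],[0,0,0,0,0,0],[0,0,0,0,0,0],[0,0,0,0,0,0],[0,0,0,0,0,0]]' | grep -E 'tcp|force|width'; done
```

```text
tcp_pos: [0.565, -0.2136, 0.0967]
contact_force: [-2.0, 1.2, 8.2]
grip_width: 0.0393
tcp_pos: [0.565, -0.2136, 0.0956]
contact_force: [-1.7, 1.5, 12.7]
grip_width: 0.0392
```

```bash
python3 -m pendant '[[0,0,-0.012,0,0,0],[0,0,0,0,0,0],[0,0,0,0,0,0],[0,0,0,0,0,0],[0,0,0,0,0,0]]' | grep -E 'tcp|force|width';  python3 -m pendant '[[0,0,0,0,0,0],[0,0,0,0,0,0],[0,0,0,0,0,0],[0,0,0,0,0,0],[0,0,0,0,0,0]]' 42  | grep -E 'tcp|force|width'
```

```text
tcp_pos: [0.565, -0.2135, 0.0948]
contact_force: [-1.8, 2.5, 15.6]
grip_width: 0.0393
tcp_pos: [0.565, -0.2136, 0.0947]
contact_force: [-2.2, -0.1, 13.2]
grip_width: 0.0418
```

```bash
python3 -m pendant '[[0,0,-0.006,0,0,0],[0,0,0,0,0,0],[0,0,0,0,0,0],[0,0,0,0,0,0],[0,0,0,0,0,0]]' 45 | grep -E 'tcp|force|width';  python3 -m pendant '[[0,0,-0.006,0,0,0],[0,0,0,0,0,0],[0,0,0,0,0,0],[0,0,0,0,0,0],[0,0,0,0,0,0]]' 48  | grep -E 'tcp|force|width'
```

```text
tcp_pos: [0.565, -0.2136, 0.0942]
contact_force: [-2.4, 0.5, 11.9]
grip_width: 0.0452
tcp_pos: [0.5651, -0.2136, 0.0936]
contact_force: [-1.1, -0.1, 10.5]
grip_width: 0.0479
```

```bash
python3 -m pendant '[[0,0,-0.012,0,0,0],[0,0,-0.012,0,0,0],[0,0,0,0,0,0],[0,0,0,0,0,0],[0,0,0,0,0,0]]' | grep -E 'tcp|force|width';  python3 -m pendant '[[0,0,0,0,0,0],[0,0,0,0,0,0],[0,0,0,0,0,0],[0,0,0,0,0,0],[0,0,0,0,0,0]]' | grep -E 'tcp|force|width'
```

```text
tcp_pos: [0.5652, -0.2137, 0.092]
contact_force: [-2.0, -0.1, 14.9]
grip_width: 0.048
tcp_pos: [0.5652, -0.2136, 0.092]
contact_force: [-2.2, 0.7, 14.2]
grip_width: 0.048
```

```bash
python3 -m pendant '[[0,0,-0.008,0,0,0],[0,0,-0.006,0,0,0],[0,0,0,0,0,0],[0,0,0,0,0,0],[0,0,0,0,0,0]]' 51 | grep -E 'tcp|force|width';  python3 -m pendant '[[0,0,-0.006,0,0,0],[0,0,-0.006,0,0,0],[0,0,0,0,0,0],[0,0,0,0,0,0],[0,0,0,0,0,0]]' 54 | grep -E 'tcp|force|width'
```

```text
tcp_pos: [0.5652, -0.2136, 0.091]
contact_force: [-2.3, 1.1, 16.2]
grip_width: 0.0513
tcp_pos: [0.5652, -0.2137, 0.0901]
contact_force: [-2.3, 0.2, 17.4]
grip_width: 0.0542
```

```bash
python3 -m pendant '[[0,0,-0.006,0,0,0],[0,0,0,0,0,0],[0,0,0,0,0,0],[0,0,0,0,0,0],[0,0,0,0,0,0]]' 57 | grep -E 'tcp|force|width';  python3 -m pendant '[[0,0,-0.006,0,0,0],[0,0,0,0,0,0],[0,0,0,0,0,0],[0,0,0,0,0,0],[0,0,0,0,0,0]]' 60 | grep -E 'tcp|force|width'
```

```text
tcp_pos: [0.5652, -0.2137, 0.0897]
contact_force: [-2.8, 0.6, 16.1]
grip_width: 0.0573
tcp_pos: [0.5653, -0.2137, 0.0891]
contact_force: [-1.8, 1.1, 16.1]
grip_width: 0.0599
```

```bash
python3 -m pendant '[[0,0,-0.006,0,0,0],[0,0,0,0,0,0],[0,0,0,0,0,0],[0,0,0,0,0,0],[0,0,0,0,0,0]]' 63 | grep -E 'tcp|force|width'
```

```text
tcp_pos: [0.5654, -0.2138, 0.0886]
contact_force: [-1.3, 0.8, 16.0]
grip_width: 0.0628
```

```bash
for i in 1 2 3; do python3 -m pendant '[[0,0,0.015,0,0,0],[0,0,0.015,0,0,0],[0,0,0,0,0,0],[0,0,0,0,0,0],[0,0,0,0,0,0]]' 66 | grep -E 'tcp|force'; done
```

```text
tcp_pos: [0.5654, -0.214, 0.0905]
contact_force: [-0.1, -0.1, 9.0]
tcp_pos: [0.5648, -0.2135, 0.0921]
contact_force: [0.6, -0.1, 0.3]
tcp_pos: [0.5648, -0.2135, 0.0947]
contact_force: [0.0, -0.1, -0.3]
```

```bash
python3 -m pendant '[[0,0,0.05,0,0,0],[0,0,0.1,0,0,0],[0,0,0.2,0,0,0],[0,0,0.4,0,0,0],[0,0,0.5,0,0,0]]' 75| grep -E 'tcp|force'; python3 -m pendant '[[0,0.5,0.3,0,0,0],[0,0.6,0,0,0,0],[0,0.6,0,0,0,0],[0,0.6,0,0,0,0],[0,0.5,0,0,0,0]]' | grep -E 'tcp|force'; python3 -m pendant '[[0,0,0,0,0,0],[0,0,0,0,0,0],[0,0,0,0,0,0],[0,0,0,0,0,0],[0,0,0,0,0,0]]' | grep -E 'tcp|force|^t'
python3 - <<'E'
from station import grab_frame
import cv2,numpy as np
a=grab_frame("top");s=grab_frame("side")
cv2.imwrite("pics/topf.png",a)
o=np.hstack([cv2.resize(a[120:220,380:480],(400,400),interpolation=cv2.INTER_CUBIC),cv2.resize(s[215:315,335:435],(400,400),interpolation=cv2.INTER_CUBIC)])
cv2.imwrite("pics/done.png",o)
E
```

```text
tcp_pos: [0.5645, -0.2134, 0.1962]
contact_force: [0.4, -0.2, 0.3]
tcp_pos: [0.5648, 0.0125, 0.22]
contact_force: [0.5, -0.1, -0.3]
t: 28.52
tcp_pos: [0.5648, 0.0098, 0.2187]
contact_force: [0.0, 0.1, 0.1]
```

View pics/done.png

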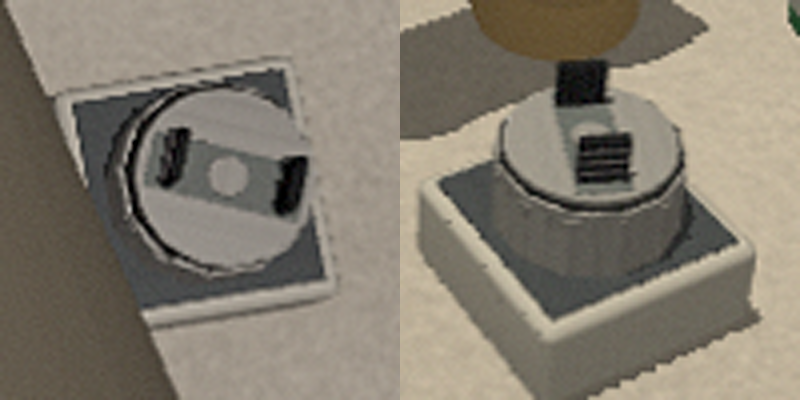

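The final crop shows the cap level on the white well's canister, its tabs sprung out and the seal evenly squeezed. The push dropped from 9 N to 0.3 N over 1.6 mm of rise, where an unlocked cap would still have pushed back with about 4 N. So the cap is locked, and I'm handing in.

```bash
python3 -c "
from station import r
r.close_job(); print(r.read_state()['t'])"
```

```text
the job is handed in; nothing more can be done
the job is handed in; nothing more can be done
```

The steel cap is in the white well's canister, and my last checks show it locked down level. I handed the job in at about 29 s of the 64 s allowed, with the gripper clear and touching nothing.

- **What I did:** I pinched the steel cap by its tabs with the fingertips on its flange, then lowered it into the mouth. I felt the seal at a TCP height of about 0.100 m and pressed to about 15 N. I then opened the gripper in 3 mm steps, following the pads' rise down. The push read 10.5–17.4 N throughout, with a low of 10.5 N before the tongues came out and 16–17 N as they did.
- **Lock check by force:** On backing off, the push fell from 9 N to 0.3 N within 1.6 mm, which means the tongues are holding the cap. The height where this happened also matches the expected catch point.
- **Lock check by eye:** The final pictures show the flange level, the seal squeezed evenly all round and both tabs sprung out. The tongues themselves can't be seen.
- **Other things on the counter:** I never reached for the blue caps or the orange well. My last crop did not cover them, so I did not check by picture that they are unmoved.
- **One surprise:** Closing on the cap pressed it onto the counter with about 16 N for a moment, because the pads swing forward as they shut. It did no visible harm.

No checks failed or disagreed.

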